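# Find the rocking corner of the weighing slab and shim it

### The arm

A 6-joint arm with a two-finger parallel gripper is mounted at the origin on the work surface. World frame = base frame: x ahead of the robot, y to its left, z up, the work surface at z = 0. Lengths are in m, angles in rad, forces in N, time in s.
With the tool pointing down it reaches from about 0.3 to 0.775 m from the base axis. Payload 14.6 kg.
Tool frame: the origin (TCP) lies midway between the tips of the shut fingers; the grasp point (between the pads) lies 19 mm behind it; z points along the fingers, x is the direction in which the jaws open and shut, and the axes are right-handed (so a half turn about z gives the same grasp; the last joint's range is limited). The gripper opens to 94 mm and grips with 3 to 60 N. Pads are 16 mm wide; open, the fingers measure 119 mm over their backs; the gripper's body (75 mm by 177 mm) begins 78 mm behind the grasp point.
Start: joints at [1.157, 0.3, 1.521, -0, 1.321, -0.067], TCP at [0.187, 0.517, 0.205] pointing down, gripper open.
Joint ranges: [-3.03, 3.03], [-0.79, 2.21], [0.23, 2.52], [-1.04, 4.18], [0, 3.07], [-2.55, 2.55]. Speed limits (rad/s): [2.22, 2.22, 2.57, 3.14, 3.14, 3.14].

### API

Orientations are given as [roll, pitch, yaw] about the fixed x, y, z axes, in that order (R = Rz(yaw) Ry(pitch) Rx(roll)).
In Python, from workcell import readout, viewer, ctrl gives the robot as it stands.
- The arm moves only by the tool servo_tool, never from a script. Its argument "increments" is a list of rows, each an object of numbers: "fingers": the closure, from -1 (fully open) to 1 (shut), so that 0 is half open; "tx", "ty", "tz": the shift along the tool's x, y, z in mm; "turn": the turn about the tool's z in rad. A call has 1 to 10 rows; each row shifts and turns the pose as measured when the row begins, along the tool's axes as they then stand; what a row does not reach is not made up. A row lasts 1/12 s, in which the tool goes at most 41.7 mm and 7.16 degrees, less where a joint would pass 70% of its speed; a pose out of reach is approached as far as the arm can. A call is refused whole if a number of a shift passes 41.7 or a number of a turn 0.125, either way. A call with a gripper value outside its range is refused whole. The fingers move at their own pace and stop on an object; "force" is the grip in N (left out, the last holds). Time passes only in rows, so rows that do not move let the fingers close. It gives the time, the measured TCP pose, the force and the opening at its end, in the units of the state.
- readout.read_state(): the state, without advancing time (a new reading comes with each control period).
- viewer.get_image(name): name is "scene" or "side" or "wrist"; returns (picture, depth): 420x560x3 uint8, blue, green, red; 420x560 float32, m along the optical axis (not along the pixel's ray), 0 where there is no reading.
- viewer.camera_params(name): a dict with "fx", "fy", "cx", "cy" (pixels), "k1" (the pictures are not rectified: a ray, as slopes to the right and down, at radius r is drawn at 1 + k1 r^2 times it, then the intrinsics apply), "R" (3x3) and "t" (3): a world point X has camera coordinates R X + t. Camera axes: x right, y down, z forward; pixel columns grow to the right and rows downward; lengths in m; the calibration is good to about 2 mm. A picture is of the moment at which its call begins: read the wrist's pose just before it. camera_params takes no time and is no camera call; for the wrist camera it gives the pose at the moment of the call.
- ctrl.job_done(): hands the job in, once; it reports no verdict.
Trained networks look in the newest picture that a camera, given by its name, has taken for a name from the list of things; names that differ only in an ending like _2 or _b are one class to them, and where a whole thing is asked for, a point or a joint stands for the part that bears it (a point fixed in the world has none). Each returns a list of dicts, best first, with "conf" (0 to 1); they miss things now and then, are a little off and sometimes report something else, mostly with a low value. They report only what shows in the picture. A call takes as long as a camera call. They do not tell look-alikes from the thing itself.
- viewer.recognise(camera, name): "point" ([x, y, z] in m, in world coordinates, good to about 4 mm: the middle of the surface that is visible of it).
- viewer.regions_of(camera, name): "mask" (420x560 bool, what is visible of it).
- viewer.pinpoint(camera, name): "point" ([x, y, z] in m, in world coordinates, good to about 4 mm: a listed point, or the origin of a listed thing).
The state is a dict: "time_s": time; "joints": joint angles; "qvel": joint speeds; "joint_torque": joint torques, N m; "tcp_pos": TCP position; "eef_rot": TCP orientation; "ft_force": force on the tool from outside, world axes, zero at the start; "ft_torque": the same for the moment, N m; "finger_gap": finger opening in m.
Only numpy, scipy, OpenCV 4.12 (cv2) and the standard library are available. Lean on these libraries where they do the work, as an engineer would, in place of code of your own. Each camera call takes 0.05 s, during which the arm holds its last target. There are 200 camera calls.

### The job

The marble slab for the balance rocks on one corner. Press down on its corners with a fingertip to find the one that gives, then push that corner's brass shim straight in until its heel is flush with the side of the slab, and press that corner once more to make sure that it now stands firm. Only press and push, lift nothing, leave the other three shims, the slab and the things on and around it where they are, and finish clear of everything.

Things in the scene. Friction and masses are not known exactly. Their poses are not given: they have to be found in the camera images.
- slab: Grey-white marble slab, 200 (its x) x 250 (its y) x 22 mm, 3 kg, loose on four hidden rubber feet: underside 14 mm, top 36 mm above the black bench. Origin at the centre of its underside; x points away from the robot, y to the left, z up. Three corners stand firm; one (it varies, and does not show) has a soft foot: pressed slowly, it gives about 4.5 mm under some 3 N, then stops; let go, it springs back.
- corner_a (a point): Where to press the far left corner of the slab: a point on the slab's top face above that corner's foot, 22 mm in from the end face and 25 mm in from the left or right side face. It moves with the slab.
- corner_b (a point): Where to press the far right corner of the slab: a point on the slab's top face above that corner's foot, 22 mm in from the end face and 25 mm in from the left or right side face. It moves with the slab.
- corner_c (a point): Where to press the near right corner of the slab: a point on the slab's top face above that corner's foot, 22 mm in from the end face and 25 mm in from the left or right side face. It moves with the slab.
- corner_d (a point): Where to press the near left corner of the slab: a point on the slab's top face above that corner's foot, 22 mm in from the end face and 25 mm in from the left or right side face. It moves with the slab.
- shim_a_heel (a point): Centre of the heel face (30 x 13 mm, 7 mm above the bench) of the far left corner's loose brass wedge shim, 60 mm long, 140 g, 13.2 mm thick at the heel, 5 at the nose. Its x axis runs from heel to nose. The nose starts about 18 mm under the slab's left (+y) side, 50 mm from mid-side; it slides in easily along the slab's -y. Flush: this point is at the side face, 125 mm from the slab's middle.
- shim_b_heel (a point): Centre of the heel face (30 x 13 mm, 7 mm above the bench) of the far right corner's loose brass wedge shim, 60 mm long, 140 g, 13.2 mm thick at the heel, 5 at the nose. Its x axis runs from heel to nose. The nose starts about 18 mm under the slab's right (-y) side, 50 mm from mid-side; it slides in easily along the slab's +y. Flush: this point is at the side face, 125 mm from the slab's middle.
- shim_c_heel (a point): Centre of the heel face (30 x 13 mm, 7 mm above the bench) of the near right corner's loose brass wedge shim, 60 mm long, 140 g, 13.2 mm thick at the heel, 5 at the nose. Its x axis runs from heel to nose. The nose starts about 18 mm under the slab's right (-y) side, 50 mm from mid-side; it slides in easily along the slab's +y. Flush: this point is at the side face, 125 mm from the slab's middle.
- shim_d_heel (a point): Centre of the heel face (30 x 13 mm, 7 mm above the bench) of the near left corner's loose brass wedge shim, 60 mm long, 140 g, 13.2 mm thick at the heel, 5 at the nose. Its x axis runs from heel to nose. The nose starts about 18 mm under the slab's left (+y) side, 50 mm from mid-side; it slides in easily along the slab's -y. Flush: this point is at the side face, 125 mm from the slab's middle.
- level: Bystander: round bull's-eye spirit level, 42 mm across and 14 mm high, standing loose near the middle of the slab. Origin at the centre of its underside.
- weight: Bystander: knobbed steel 200 g calibration weight, 33 mm across, 52 mm tall, on the bench between robot and slab. Origin at the centre of its underside.
- jug: Bystander: translucent plastic measuring jug with blue marks and a handle, 82 mm across, 90 mm tall, on the bench beyond the slab. Origin at the centre of its underside.
- jar: Bystander: amber glass jar with a blue cap, 60 mm across, 85 mm tall, on the bench beyond the slab. Origin at the centre of its underside.
Mind the look-alikes: they are no part of the job. Leave any black look-alike of the part that bears shim_a_heel alone. What is shaped like the part that bears shim_d_heel but pink is not meant.

How it is judged:
On the way, in this order (a step that is already met when the one before it is completed fails the run):
1. the rocking corner has been pressed and has gone down by more than 2 mm under the fingers (contact force between the fingers and slab above 0.5 N and height (world z) of any of corner_a, corner_b, corner_c, corner_d below 0.034 m), for 0.05 s.
2. the shim of the rocking corner is in, its heel flush with the slab's side within about 5 mm (((horizontal distance between foot_s_c0 and corner_a below 0.05 m and y of shim_a_heel in the frame of slab between 0.119 and 0.129 m and x of shim_a_heel in the frame of slab between 0.035 and 0.065 m) or (horizontal distance between foot_s_c0 and corner_b below 0.05 m and y of shim_b_heel in the frame of slab between -0.129 and -0.119 m and x of shim_b_heel in the frame of slab between 0.035 and 0.065 m) or (horizontal distance between foot_s_c0 and corner_c below 0.05 m and y of shim_c_heel in the frame of slab between -0.129 and -0.119 m and x of shim_c_heel in the frame of slab between -0.065 and -0.035 m) or (horizontal distance between foot_s_c0 and corner_d below 0.05 m and y of shim_d_heel in the frame of slab between 0.119 and 0.129 m and x of shim_d_heel in the frame of slab between -0.065 and -0.035 m))), for 0.2 s.
3. the corner has been pressed again with more than 2 N and stays up, less than 2 mm down (((horizontal distance between foot_s_c0 and corner_a below 0.05 m and y of shim_a_heel in the frame of slab between 0.119 and 0.129 m and x of shim_a_heel in the frame of slab between 0.035 and 0.065 m and horizontal distance between the grasp point and corner_a below 0.03 m and contact force between the fingers and slab above 2 N and contact force between the fingers and shim_a below 0.1 N and height (world z) of corner_a above 0.034 m) or (horizontal distance between foot_s_c0 and corner_b below 0.05 m and y of shim_b_heel in the frame of slab between -0.129 and -0.119 m and x of shim_b_heel in the frame of slab between 0.035 and 0.065 m and horizontal distance between the grasp point and corner_b below 0.03 m and contact force between the fingers and slab above 2 N and contact force between the fingers and shim_b below 0.1 N and height (world z) of corner_b above 0.034 m) or (horizontal distance between foot_s_c0 and corner_c below 0.05 m and y of shim_c_heel in the frame of slab between -0.129 and -0.119 m and x of shim_c_heel in the frame of slab between -0.065 and -0.035 m and horizontal distance between the grasp point and corner_c below 0.03 m and contact force between the fingers and slab above 2 N and contact force between the fingers and shim_c below 0.1 N and height (world z) of corner_c above 0.034 m) or (horizontal distance between foot_s_c0 and corner_d below 0.05 m and y of shim_d_heel in the frame of slab between 0.119 and 0.129 m and x of shim_d_heel in the frame of slab between -0.065 and -0.035 m and horizontal distance between the grasp point and corner_d below 0.03 m and contact force between the fingers and slab above 2 N and contact force between the fingers and shim_d below 0.1 N and height (world z) of corner_d above 0.034 m))), for 0.1 s.
At the end, for the whole second after the job is handed in: The rocking corner's shim lies under the slab with its heel within about 5 mm of flush with the slab's side and within 15 mm of its place along the side; the slab stands level at its height (each corner within 2 mm); the other shims have not been shifted by more than 8 mm; all at rest (((horizontal distance between foot_s_c0 and corner_a below 0.05 m and y of shim_a_heel in the frame of slab between 0.119 and 0.129 m and x of shim_a_heel in the frame of slab between 0.035 and 0.065 m) or (horizontal distance between foot_s_c0 and corner_b below 0.05 m and y of shim_b_heel in the frame of slab between -0.129 and -0.119 m and x of shim_b_heel in the frame of slab between 0.035 and 0.065 m) or (horizontal distance between foot_s_c0 and corner_c below 0.05 m and y of shim_c_heel in the frame of slab between -0.129 and -0.119 m and x of shim_c_heel in the frame of slab between -0.065 and -0.035 m) or (horizontal distance between foot_s_c0 and corner_d below 0.05 m and y of shim_d_heel in the frame of slab between 0.119 and 0.129 m and x of shim_d_heel in the frame of slab between -0.065 and -0.035 m)) and height (world z) of corner_a between 0.034 and 0.038 m and height (world z) of corner_b between 0.034 and 0.038 m and height (world z) of corner_c between 0.034 and 0.038 m and height (world z) of corner_d between 0.034 and 0.038 m and linear speed of each of slab, shim_a, shim_b, shim_c, shim_d below 0.01 m/s); the robot touches nothing.
It fails at once if a shim of a firm corner is shifted by more than 8 mm ((not (horizontal distance between foot_s_c0 and corner_a below 0.05 m) and distance of shim_a_heel from where it was at the start of the episode above 0.008 m) or (not (horizontal distance between foot_s_c0 and corner_b below 0.05 m) and distance of shim_b_heel from where it was at the start of the episode above 0.008 m) or (not (horizontal distance between foot_s_c0 and corner_c below 0.05 m) and distance of shim_c_heel from where it was at the start of the episode above 0.008 m) or (not (horizontal distance between foot_s_c0 and corner_d below 0.05 m) and distance of shim_d_heel from where it was at the start of the episode above 0.008 m)).
It fails at once if a shim is lifted off the bench (height (world z) of any of shim_a_heel, shim_b_heel, shim_c_heel, shim_d_heel above 0.016 m).
It fails at once if the slab is lifted or shoved more than 8 mm out of place (distance of slab from where it was at the start of the episode above 0.008 m or height (world z) of any of corner_a, corner_b, corner_c, corner_d above 0.046 m).
It fails at once if the spirit level is shifted or tipped (distance of level from where it was at the start of the episode above 0.015 m or angle between level's own z axis and vertical above 0.25 rad).
It fails at once if the weight, the jug or the jar is shifted or tipped (distance of any of weight, jug, jar from where it was at the start of the episode above 0.015 m or angle between any of weight, jug, jar's own z axis and vertical above 0.25 rad).
It also fails if it takes over 72 s, if anything falls off the work surface, if the arm or the gripper's body presses on something with over 40 N, if the wrist force passes 120 N, or if a joint passes its speed limit or range.

## Working session

There is one attempt and no reset: what is moved stays moved. The work goes in short steps, Python scripts to look and compute and a tool call to move; the robot and the scene stay as the last step left them, time stands still between calls to the robot, and variables do not carry over. Pictures are saved under pics/ and viewed, on a budget of 10 in all, crops included, one or two more only if the job needs it, and the job is handed in when it is done.

Besides the shell and the picture viewer there is one more tool, called after "Request:" in YAML: its name, and indented under it one key for each argument. servo_tool: Moves the arm, as the interface text tells. Its arguments: {"type":"object","properties":{"increments":{"type":"array","items":{"type":"object","properties":{"fingers":{"type":"number"},"tx":{"type":"number"},"ty":{"type":"number"},"tz":{"type":"number"},"turn":{"type":"number"}}}},"force":{"type":"number"}},"required":["increments"]}

```bash
mkdir -p pics; cat > h.py <<'E'
import numpy as np, cv2
from workcell import readout, viewer, ctrl
def st():
    s=readout.read_state()
    print(round(s["time_s"],2),np.round(s["tcp_pos"],4),np.round(s["eef_rot"],3),np.round(s["ft_force"],2),round(s["finger_gap"],4)); return s
def world(cam,d,pix):
    p=viewer.camera_params(cam); K=np.array([[p["fx"],0,p["cx"]],[0,p["fy"],p["cy"]],[0,0,1.]])
    n=cv2.undistortPoints(np.float32([pix]).reshape(-1,1,2),K,np.array([p["k1"],0,0,0.])).reshape(-1,2)
    z=np.array([d[int(v),int(u)] for u,v in pix]); c=np.c_[n*z[:,None],z]
    return (c-np.array(p["t"]))@np.array(p["R"])
E
python3 - <<'E'
from h import *
st()
ims=[]
for c in("scene","side"):
    im,d=viewer.get_image(c); cv2.imwrite(f"pics/{c}0.png",im); np.save(f"{c}0.npy",d)
    for n in ["slab","corner_a","corner_b","corner_c","corner_d","shim_a_heel","shim_b_heel","shim_c_heel","shim_d_heel","level","weight","jug","jar"]:
        if c=="side" and n in("jug","jar","weight","level"): continue
        print(c,n,[(np.round(r["point"],3).tolist(),round(r["conf"],2)) for r in viewer.pinpoint(c,n)][:6])
E
```

```text
0.0 [0.1869 0.517  0.2049] [-3.142e+00  1.000e-03  1.224e+00] [ 0.41 -0.61 -0.8 ] 0.0937
scene slab [([0.522, -0.024, 0.012], 0.61)]
scene corner_a [([0.459, -0.128, 0.035], 0.89), ([0.61, -0.116, 0.037], 0.76), ([0.438, 0.071, 0.038], 0.7), ([0.596, 0.084, 0.034], 0.68), ([0.372, -0.05, 0.001], 0.49)]
scene corner_b [([0.459, -0.128, 0.035], 0.89), ([0.61, -0.116, 0.037], 0.76), ([0.438, 0.071, 0.038], 0.7), ([0.596, 0.084, 0.034], 0.68), ([0.372, -0.05, 0.001], 0.49)]
scene corner_c [([0.459, -0.128, 0.035], 0.89), ([0.61, -0.116, 0.037], 0.76), ([0.438, 0.071, 0.038], 0.7), ([0.596, 0.084, 0.034], 0.68), ([0.372, -0.05, 0.001], 0.49)]
scene corner_d [([0.459, -0.128, 0.035], 0.89), ([0.61, -0.116, 0.037], 0.76), ([0.438, 0.071, 0.038], 0.7), ([0.596, 0.084, 0.034], 0.68), ([0.372, -0.05, 0.001], 0.49)]
scene shim_a_heel [([0.648, 0.172, 0.009], 0.92), ([0.558, 0.152, 0.01], 0.58)]
scene shim_b_heel [([0.588, -0.181, 0.007], 0.44)]
scene shim_c_heel [([0.494, -0.192, 0.006], 0.44), ([0.609, -0.112, 0.039], 0.26)]
scene shim_d_heel [([0.437, 0.224, 0.004], 0.87), ([0.559, 0.151, 0.0
[... 502 characters left out ...]
 0.83), ([0.591, 0.089, 0.034], 0.78), ([0.437, 0.066, 0.034], 0.58)]
side corner_c [([0.61, -0.112, 0.034], 0.96), ([0.458, -0.124, 0.039], 0.83), ([0.591, 0.089, 0.034], 0.78), ([0.437, 0.066, 0.034], 0.58)]
side corner_d [([0.61, -0.112, 0.034], 0.96), ([0.458, -0.124, 0.039], 0.83), ([0.591, 0.089, 0.034], 0.78), ([0.437, 0.066, 0.034], 0.58)]
side shim_a_heel [([0.644, 0.168, 0.007], 0.75), ([0.559, 0.15, 0.006], 0.69)]
side shim_b_heel [([0.59, -0.181, 0.006], 0.67), ([0.522, -0.017, 0.012], 0.21)]
side shim_c_heel [([0.488, -0.195, 0.009], 0.65), ([0.61, -0.111, 0.034], 0.55), ([0.437, 0.069, 0.034], 0.54)]
side shim_d_heel [([0.436, 0.224, 0.007], 0.76), ([0.46, 0.136, 0.007], 0.39)]
```

View pics/scene0.png

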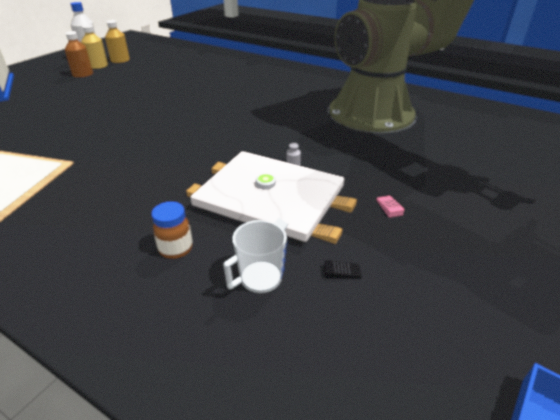

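View pics/side0.png

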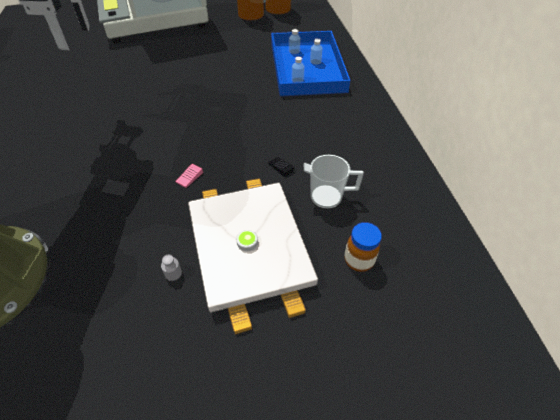

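The scene picture is taken from beyond the slab, so robot-near is at the top, and brass wedges stick out on both sides of the slab.
- **Left-side heels:** two brass heels at about (342,202) and (326,233).
- **Right-side heels:** two at about (218,168) and (193,190).
- **Look-alikes:** pink at (390,206) and black at (342,270). In the side view these are pink (189,175) and black (281,165). They lie apart from the slab and are not meant.

Brass heels in world coordinates:

| Shim | x | y |
|---|---|---|
| a | 0.559 | 0.151 |
| b | 0.589 | -0.181 |
| c | 0.491 | -0.193 |
| d | 0.460 | 0.140 |

First I turn the tool to the slab's yaw (about 0.095) and shut the fingers.

Request:
servo_tool:
  increments:
    - {"turn":0.125,"fingers":1}
    - {"turn":0.125,"fingers":1}
    - {"turn":0.125,"fingers":1}
    - {"turn":0.125,"fingers":1}
    - {"turn":0.125,"fingers":1}
    - {"turn":0.125,"fingers":1}
    - {"turn":0.125,"fingers":1}
    - {"turn":0.125,"fingers":1}
    - {"turn":0.125,"fingers":1}
    - {"turn":0.01,"fingers":1}

```text
schema error: expected keys fingers, tx, ty, tz, turn
```

```bash
cat >> h.py <<'E'
P=dict(a=[.078,.1],b=[.078,-.1],c=[-.078,-.1],d=[-.078,.1])
obs=dict(a=[.5935,.0865],b=[.610,-.114],c=[.4585,-.126],d=[.4375,.0685])
A=np.array([P[k] for k in "abcd"]);B=np.array([obs[k] for k in "abcd"])
YAW=np.arctan2((A[:,0]*(B-B.mean(0))[:,1]-A[:,1]*(B-B.mean(0))[:,0]).sum(),(A*(B-B.mean(0))).sum())
C=B.mean(0); RS=np.array([[np.cos(YAW),-np.sin(YAW)],[np.sin(YAW),np.cos(YAW)]])
def toW(p): return RS@np.array(p)+C
def toS(w): return RS.T@(np.array(w)[:2]-C)
def go(w):
    s=readout.read_state(); y=s["eef_rot"][2]; d=np.array(w)[:2]-np.array(s["tcp_pos"])[:2]
    return np.round([1000*(d@[np.cos(y),np.sin(y)]),1000*(d@[np.sin(y),-np.cos(y)]),y-YAW],3)
E
python3 - <<'E'
from h import *
st(); print(YAW,C)
for k in "abcd": print(k,toW(P[k]),obs[k],go(toW(P[k])))
for h in([.559,.151],[.589,-.181],[.491,-.193],[.46,.14]): print(toS(h))
E
```

```text
1.2 [0.1869 0.5172 0.2054] [-3.142  0.     1.224] [-0.37 -0.21 -0.57] 0.0941
0.09563553553156066 [ 0.524875 -0.02125 ]
a [0.59296959 0.08574125] [0.5935, 0.0865] [-267.806  528.532    1.128]
b [ 0.61206755 -0.11334483] [0.61, -0.114] [-448.548  614.161    1.128]
c [ 0.45678041 -0.12824125] [0.4585, -0.126] [-515.338  473.182    1.128]
d [0.43768245 0.07084483] [0.4375, 0.0685] [-334.596  387.553    1.128]
[0.05041718 0.1682043 ]
[ 0.04857748 -0.16514329]
[-0.05012058 -0.16773045]
[-0.04918081  0.16670806]
```

Request:
servo_tool:
  increments:
    - {"tx":0,"ty":0,"tz":0,"turn":0.125,"fingers":1}
    - {"tx":0,"ty":0,"tz":0,"turn":0.125,"fingers":1}
    - {"tx":0,"ty":0,"tz":0,"turn":0.125,"fingers":1}
    - {"tx":0,"ty":0,"tz":0,"turn":0.125,"fingers":1}
    - {"tx":0,"ty":0,"tz":0,"turn":0.125,"fingers":1}
    - {"tx":0,"ty":0,"tz":0,"turn":0.125,"fingers":1}
    - {"tx":0,"ty":0,"tz":0,"turn":0.125,"fingers":1}
    - {"tx":0,"ty":0,"tz":0,"turn":0.125,"fingers":1}
    - {"tx":0,"ty":0,"tz":0,"turn":0.125,"fingers":1}
    - {"tx":0,"ty":0,"tz":0,"turn":0.0,"fingers":1}

```text
time_s: 2.03
tcp_pos: [0.1869, 0.5172, 0.2054]
eef_rot: [3.142, 0.0, 0.089]
ft_force: [0.5, -0.4, 0.3]
finger_gap: 0.0307
```

```bash
python3 - <<'E'
from h import *
st()
for k in "abcd": print(k,go(toW(P[k])))
E
```

```text
2.03 [0.1869 0.5172 0.2054] [3.142 0.    0.089] [ 0.5  -0.39  0.34] 0.0307
a [ 3.66026e+02  4.65910e+02 -7.00000e-03]
b [ 3.67328e+02  6.65906e+02 -7.00000e-03]
c [ 2.11331e+02  6.66922e+02 -7.00000e-03]
d [ 2.10029e+02  4.66926e+02 -7.00000e-03]
```

Request:
servo_tool:
  increments:
    - {"tx":17,"ty":37,"tz":0,"turn":0,"fingers":1}
    - {"tx":17,"ty":37,"tz":0,"turn":0,"fingers":1}
    - {"tx":17,"ty":37,"tz":0,"turn":0,"fingers":1}
    - {"tx":17,"ty":37,"tz":0,"turn":0,"fingers":1}
    - {"tx":17,"ty":37,"tz":0,"turn":0,"fingers":1}
    - {"tx":17,"ty":37,"tz":0,"turn":0,"fingers":1}
    - {"tx":17,"ty":37,"tz":0,"turn":0,"fingers":1}
    - {"tx":17,"ty":37,"tz":0,"turn":0,"fingers":1}
    - {"tx":17,"ty":37,"tz":0,"turn":0,"fingers":1}
    - {"tx":17,"ty":37,"tz":0,"turn":0,"fingers":1}

```text
time_s: 2.87
tcp_pos: [0.3975, 0.1618, 0.2051]
eef_rot: [-3.141, -0.002, 0.146]
ft_force: [0.8, 0.8, 0.4]
finger_gap: 0.0007
```

```bash
python3 - <<'E'
from h import *
st()
for k in "abcd": print(k,go(toW(P[k])))
E
```

```text
2.87 [0.3975 0.1618 0.2051] [-3.141e+00 -2.000e-03  1.460e-01] [0.77 0.77 0.39] 0.0007
a [1.82305e+02 1.03632e+02 5.00000e-02]
b [1.72250e+02 3.03379e+02 5.00000e-02]
c [1.64480e+01 2.95537e+02 5.00000e-02]
d [2.6502e+01 9.5790e+01 5.0000e-02]
```

Request:
servo_tool:
  increments:
    - {"tx":0,"ty":0,"tz":0,"turn":0.05,"fingers":1}
    - {"tx":10.5,"ty":31.5,"tz":15,"turn":0,"fingers":1}
    - {"tx":10.5,"ty":31.5,"tz":15,"turn":0,"fingers":1}
    - {"tx":10,"ty":31.5,"tz":15,"turn":0,"fingers":1}
    - {"tx":0,"ty":0,"tz":35,"turn":0,"fingers":1}
    - {"tx":0,"ty":0,"tz":35,"turn":0,"fingers":1}
    - {"tx":0,"ty":0,"tz":20,"turn":0,"fingers":1}
    - {"tx":0,"ty":0,"tz":0,"turn":0,"fingers":1}

```text
time_s: 3.53
tcp_pos: [0.4455, 0.0583, 0.068]
eef_rot: [-3.141, -0.012, 0.12]
ft_force: [0.7, -0.8, -0.6]
finger_gap: 0.0005
```

```bash
python3 - <<'E'
from h import *
st()
for k in "abcd": print(k,go(toW(P[k])))
E
```

```text
3.53 [0.4455 0.0583 0.068 ] [-3.141 -0.012  0.12 ] [ 0.67 -0.82 -0.57] 0.0005
a [ 1.4967e+02 -9.5480e+00  2.5000e-02]
b [1.44738e+02 1.90391e+02 2.50000e-02]
c [-1.12140e+01  1.86544e+02  2.50000e-02]
d [ -6.283 -13.395   0.025]
```

Request:
servo_tool:
  increments:
    - {"tx":-6,"ty":-13,"tz":0,"turn":0.025,"fingers":1}
    - {"tx":0,"ty":0,"tz":12,"turn":0,"fingers":1}
    - {"tx":0,"ty":0,"tz":8,"turn":0,"fingers":1}
    - {"tx":0,"ty":0,"tz":0,"turn":0,"fingers":1}
    - {"tx":0,"ty":0,"tz":0,"turn":0,"fingers":1}

```text
time_s: 3.95
tcp_pos: [0.4394, 0.0712, 0.0506]
eef_rot: [-3.141, -0.014, 0.108]
ft_force: [0.5, 0.0, -0.3]
finger_gap: 0.0005
```

```bash
python3 - <<'E'
from h import *
st()
for k in "abcd": print(k,go(toW(P[k])))
E
```

```text
3.95 [0.4394 0.0712 0.0506] [-3.141 -0.014  0.108] [ 0.53  0.01 -0.31] 0.0005
a [1.54251e+02 2.11600e+00 1.20000e-02]
b [1.51776e+02 2.02101e+02 1.20000e-02]
c [-4.21200e+00  2.00171e+02  1.20000e-02]
d [-1.737  0.186  0.012]
```

Request:
servo_tool:
  increments:
    - {"tx":0,"ty":0,"tz":9,"turn":0,"fingers":1}
    - {"tx":0,"ty":0,"tz":2,"turn":0,"fingers":1}
    - {"tx":0,"ty":0,"tz":2,"turn":0,"fingers":1}
    - {"tx":0,"ty":0,"tz":2,"turn":0,"fingers":1}

```text
time_s: 4.28
tcp_pos: [0.4411, 0.0712, 0.0366]
eef_rot: [-3.141, -0.017, 0.11]
ft_force: [-0.1, 0.6, 0.8]
finger_gap: 0.0006
```

Request:
servo_tool:
  increments:
    - {"tx":0,"ty":0,"tz":2,"turn":0,"fingers":1}
    - {"tx":0,"ty":0,"tz":2,"turn":0,"fingers":1}

```text
time_s: 4.45
tcp_pos: [0.4415, 0.0712, 0.0358]
eef_rot: [-3.141, -0.017, 0.111]
ft_force: [-26.5, -2.3, 60.3]
finger_gap: 0.0007
```

Request:
servo_tool:
  increments:
    - {"tx":0,"ty":0,"tz":2,"turn":0,"fingers":1}
    - {"tx":0,"ty":0,"tz":2,"turn":0,"fingers":1}

```text
time_s: 4.62
tcp_pos: [0.4414, 0.0712, 0.0359]
eef_rot: [-3.141, -0.016, 0.111]
ft_force: [-17.4, -1.8, 40.1]
finger_gap: 0.0006
```

Corner d holds firm, with 60 N at z 35.8 mm. From here I press more gently. Next is corner a.

Request:
servo_tool:
  increments:
    - {"tx":0,"ty":0,"tz":-15,"turn":0,"fingers":1}
    - {"tx":0,"ty":0,"tz":-10,"turn":0.015,"fingers":1}
    - {"tx":35,"ty":0,"tz":0,"turn":0,"fingers":1}
    - {"tx":35,"ty":0,"tz":0,"turn":0,"fingers":1}
    - {"tx":35,"ty":0,"tz":0,"turn":0,"fingers":1}
    - {"tx":25,"ty":0,"tz":0,"turn":0,"fingers":1}
    - {"tx":0,"ty":0,"tz":0,"turn":0,"fingers":1}
    - {"tx":0,"ty":0,"tz":0,"turn":0,"fingers":1}

```text
time_s: 5.28
tcp_pos: [0.5752, 0.0837, 0.0657]
eef_rot: [-3.141, -0.018, 0.091]
ft_force: [-0.2, 0.3, 0.6]
finger_gap: 0.0001
```

```bash
python3 - <<'E'
from h import *
st()
for k in "abcd": print(k,go(toW(P[k])))
E
```

```text
5.28 [0.5752 0.0837 0.0657] [-3.141 -0.018  0.091] [-0.24  0.29  0.56] 0.0001
a [ 1.7922e+01 -4.2300e-01 -5.0000e-03]
b [ 1.89390e+01  1.99575e+02 -5.00000e-03]
c [-1.37059e+02  2.00368e+02 -5.00000e-03]
d [-1.38076e+02  3.70000e-01 -5.00000e-03]
```

Request:
servo_tool:
  increments:
    - {"tx":17,"ty":0,"tz":0,"turn":0,"fingers":1}
    - {"tx":0,"ty":0,"tz":12,"turn":0,"fingers":1}
    - {"tx":0,"ty":0,"tz":8,"turn":0,"fingers":1}
    - {"tx":0,"ty":0,"tz":0,"turn":0,"fingers":1}
    - {"tx":0,"ty":0,"tz":0,"turn":0,"fingers":1}

```text
time_s: 5.7
tcp_pos: [0.5889, 0.0849, 0.043]
eef_rot: [-3.141, -0.014, 0.089]
ft_force: [0.6, -0.5, -0.0]
finger_gap: 0.0002
```

Request:
servo_tool:
  increments:
    - {"tx":0,"ty":0,"tz":2,"turn":0,"fingers":1}
    - {"tx":0,"ty":0,"tz":2,"turn":0,"fingers":1}

```text
time_s: 5.87
tcp_pos: [0.588, 0.0849, 0.0391]
eef_rot: [-3.141, -0.014, 0.089]
ft_force: [-0.1, 0.6, 0.1]
finger_gap: 0.0006
```

Request:
servo_tool:
  increments:
    - {"tx":0,"ty":0,"tz":2,"turn":0,"fingers":1}
    - {"tx":0,"ty":0,"tz":1,"turn":0,"fingers":1}

```text
time_s: 6.03
tcp_pos: [0.5878, 0.0849, 0.0362]
eef_rot: [-3.141, -0.014, 0.089]
ft_force: [-4.9, -0.5, 12.2]
finger_gap: 0.0006
```

Request:
servo_tool:
  increments:
    - {"tx":0,"ty":0,"tz":0.5,"turn":0,"fingers":1}
    - {"tx":0,"ty":0,"tz":0.5,"turn":0,"fingers":1}
    - {"tx":0,"ty":0,"tz":0.5,"turn":0,"fingers":1}
    - {"tx":0,"ty":0,"tz":0.5,"turn":0,"fingers":1}

```text
time_s: 6.37
tcp_pos: [0.5878, 0.0849, 0.0363]
eef_rot: [-3.141, -0.015, 0.089]
ft_force: [-3.4, -0.7, 6.1]
finger_gap: 0.0003
```

Request:
servo_tool:
  increments:
    - {"tx":0,"ty":0,"tz":-15,"turn":0,"fingers":1}
    - {"tx":0,"ty":0,"tz":-15,"turn":0,"fingers":1}
    - {"tx":0,"ty":35,"tz":0,"turn":0,"fingers":1}
    - {"tx":0,"ty":35,"tz":0,"turn":0,"fingers":1}
    - {"tx":0,"ty":35,"tz":0,"turn":0,"fingers":1}
    - {"tx":0,"ty":35,"tz":0,"turn":0,"fingers":1}
    - {"tx":0,"ty":25,"tz":0,"turn":0,"fingers":1}
    - {"tx":0,"ty":0,"tz":0,"turn":0,"fingers":1}
    - {"tx":0,"ty":0,"tz":0,"turn":0,"fingers":1}

```text
time_s: 7.12
tcp_pos: [0.6029, -0.0854, 0.0682]
eef_rot: [3.141, -0.019, 0.092]
ft_force: [1.4, 0.1, 0.0]
finger_gap: 0.0004
```

```bash
python3 - <<'E'
from h import *
st()
for k in "abcd": print(k,go(toW(P[k])))
E
```

```text
7.12 [ 0.6029 -0.0854  0.0682] [ 3.141 -0.019  0.092] [1.38 0.1  0.04] 0.0004
a [ 5.89900e+00 -1.71374e+02 -3.00000e-03]
b [ 6.5730e+00  2.8625e+01 -3.0000e-03]
c [-1.49426e+02  2.91500e+01 -3.00000e-03]
d [-1.50100e+02 -1.70849e+02 -3.00000e-03]
```

Corner a is firm too, reading 6–12 N without giving. Next is b.

Request:
servo_tool:
  increments:
    - {"tx":6,"ty":27,"tz":0,"turn":0,"fingers":1}
    - {"tx":0,"ty":0,"tz":14,"turn":0,"fingers":1}
    - {"tx":0,"ty":0,"tz":8,"turn":0,"fingers":1}
    - {"tx":0,"ty":0,"tz":0,"turn":0,"fingers":1}
    - {"tx":0,"ty":0,"tz":0,"turn":0,"fingers":1}

```text
time_s: 7.53
tcp_pos: [0.6123, -0.1086, 0.0457]
eef_rot: [3.142, -0.019, 0.095]
ft_force: [-0.0, 0.4, -0.0]
finger_gap: 0.0008
```

Request:
servo_tool:
  increments:
    - {"tx":0,"ty":0,"tz":2,"turn":0,"fingers":1}
    - {"tx":0,"ty":0,"tz":2,"turn":0,"fingers":1}

```text
time_s: 7.7
tcp_pos: [0.6126, -0.107, 0.0424]
eef_rot: [3.141, -0.02, 0.097]
ft_force: [-0.2, -0.6, -0.2]
finger_gap: 0.0003
```

Request:
servo_tool:
  increments:
    - {"tx":0,"ty":0,"tz":1.5,"turn":0,"fingers":1}
    - {"tx":0,"ty":0,"tz":1,"turn":0,"fingers":1}

```text
time_s: 7.87
tcp_pos: [0.6128, -0.1061, 0.0401]
eef_rot: [3.141, -0.02, 0.098]
ft_force: [0.7, 0.1, -0.0]
finger_gap: 0.0005
```

Request:
servo_tool:
  increments:
    - {"tx":0,"ty":0,"tz":0.7,"turn":0,"fingers":1}
    - {"tx":0,"ty":0,"tz":0.7,"turn":0,"fingers":1}

```text
time_s: 8.03
tcp_pos: [0.613, -0.1058, 0.0388]
eef_rot: [3.141, -0.021, 0.098]
ft_force: [0.7, 0.7, 0.0]
finger_gap: 0.0003
```

Request:
servo_tool:
  increments:
    - {"tx":0,"ty":0,"tz":1,"turn":0,"fingers":1}
    - {"tx":0,"ty":0,"tz":1,"turn":0,"fingers":1}

```text
time_s: 8.2
tcp_pos: [0.6131, -0.1059, 0.0369]
eef_rot: [3.141, -0.021, 0.098]
ft_force: [0.4, -0.4, -0.7]
finger_gap: 0.0005
```

Request:
servo_tool:
  increments:
    - {"tx":0,"ty":0,"tz":1,"turn":0,"fingers":1}
    - {"tx":0,"ty":0,"tz":1,"turn":0,"fingers":1}

```text
time_s: 8.37
tcp_pos: [0.6134, -0.106, 0.0351]
eef_rot: [3.141, -0.022, 0.098]
ft_force: [-0.6, 0.7, 3.1]
finger_gap: 0.001
```

Request:
servo_tool:
  increments:
    - {"tx":0,"ty":0,"tz":0.7,"turn":0,"fingers":1}
    - {"tx":0,"ty":0,"tz":0.7,"turn":0,"fingers":1}

```text
time_s: 8.53
tcp_pos: [0.6135, -0.1061, 0.034]
eef_rot: [3.141, -0.022, 0.098]
ft_force: [-1.9, 0.5, 4.0]
finger_gap: 0.0005
```

Corner b gives. I'll press it a little further, hold, and then release.

Request:
servo_tool:
  increments:
    - {"tx":0,"ty":0,"tz":1,"turn":0,"fingers":1}
    - {"tx":0,"ty":0,"tz":1,"turn":0,"fingers":1}

```text
time_s: 8.7
tcp_pos: [0.6138, -0.1063, 0.0324]
eef_rot: [3.14, -0.023, 0.098]
ft_force: [-1.0, 0.4, 5.1]
finger_gap: 0.0001
```

Request:
servo_tool:
  increments:
    - {"tx":0,"ty":0,"tz":0.7,"turn":0,"fingers":1}
    - {"tx":0,"ty":0,"tz":0,"turn":0,"fingers":1}
    - {"tx":0,"ty":0,"tz":0,"turn":0,"fingers":1}

```text
time_s: 8.95
tcp_pos: [0.6138, -0.1062, 0.0327]
eef_rot: [3.14, -0.023, 0.098]
ft_force: [-2.1, 1.5, 4.8]
finger_gap: 0.0005
```

Request:
servo_tool:
  increments:
    - {"tx":0,"ty":0,"tz":-2,"turn":0,"fingers":1}
    - {"tx":0,"ty":0,"tz":-4,"turn":0,"fingers":1}
    - {"tx":0,"ty":0,"tz":-20,"turn":0,"fingers":1}
    - {"tx":0,"ty":0,"tz":-20,"turn":0,"fingers":1}
    - {"tx":0,"ty":30,"tz":0,"turn":0,"fingers":1}
    - {"tx":0,"ty":35,"tz":0,"turn":0,"fingers":1}
    - {"tx":0,"ty":35,"tz":0,"turn":0,"fingers":1}
    - {"tx":0,"ty":20,"tz":0,"turn":0,"fingers":1}
    - {"tx":0,"ty":0,"tz":0,"turn":0,"fingers":1}
    - {"tx":0,"ty":0,"tz":0,"turn":0,"fingers":1}

```text
time_s: 9.78
tcp_pos: [0.6245, -0.2294, 0.0808]
eef_rot: [3.14, -0.022, 0.101]
ft_force: [0.5, 0.4, 0.6]
finger_gap: 0.0005
```

```bash
python3 - <<'E'
from h import *
st()
im,d=viewer.get_image("wrist"); im2,_=viewer.get_image("side")
cv2.imwrite("pics/w1.png",np.hstack([cv2.resize(im,(400,300)),cv2.resize(im2[230:350,180:340],(400,300))]))
for c in ("side","wrist","scene"):
  for n in ("slab","shim_b_heel"): print(c,n,[(np.round(r["point"],4).tolist(),round(r["conf"],2)) for r in viewer.pinpoint(c,n)][:4])
print(toW([.05,-.18]),go(toW([.05,-.185])))
E
```

```text
9.78 [ 0.6245 -0.2294  0.0808] [ 3.14  -0.022  0.101] [0.45 0.4  0.57] 0.0005
side slab [([0.5269, -0.0203, 0.0132], 0.78)]
side shim_b_heel []
wrist slab []
wrist shim_b_heel [([0.5893, -0.1854, 0.0047], 0.77)]
scene slab [([0.5219, -0.024, 0.0116], 0.61)]
scene shim_b_heel [([0.5875, -0.1807, 0.0069], 0.44)]
[ 0.59183469 -0.19565298] [-2.9511e+01 -3.0657e+01  7.0000e-03]
```

View pics/w1.png

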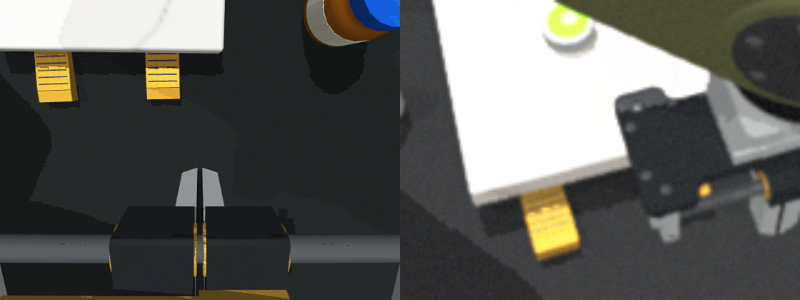

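The wrist view (left half of the picture) shows both right-side brass shims with the slab edge above them. Shim b is the right one, next to the jar, with its heel at about (163,97), which is (228,136) in the full picture. Shim c is at (57,98). Both are brass, so neither is a look-alike. I'll measure the heel and the slab side more precisely.

```bash
python3 - <<'E'
from h import *
s=st(); im,d=viewer.get_image("wrist")
m=max(viewer.regions_of("wrist","shim_b_heel"),key=lambda r:np.nonzero(r["mask"])[1].mean() )["mask"]
vs,us=np.nonzero(m); pts=world("wrist",d,np.c_[us,vs]); S=(pts[:,:2]-C)@RS
print("shim",len(vs),us.min(),us.max(),"x",np.percentile(S[:,0],[2,50,98]),"y",np.percentile(S[:,1],[1,2,5,50,99]),"z",np.percentile(pts[:,2],[2,50,98]))
g=np.mgrid[0:420:2,0:560:2].reshape(2,-1).T[:,::-1]; g=g[d[g[:,1],g[:,0]]>0]
w=world("wrist",d,g); S=(w[:,:2]-C)@RS; k=(w[:,2]>.031)&(w[:,2]<.041)&(abs(S[:,0])<.12)&(S[:,1]>-.135)
print("slab y by x",[(x,round(S[k&(abs(S[:,0]-x)<.006),1].min(),4)) for x in(-.03,0,.03,.06,.08)],"xmax",np.percentile(S[k,0],99.5),"z",np.median(w[k,2]))
E
```

```text
10.18 [ 0.6248 -0.2281  0.0812] [ 3.14  -0.022  0.103] [-1.06 -0.37  0.92] 0.0006
shim 3045 203 251 x [0.0315926  0.0462385  0.06092778] y [-0.16396114 -0.16381924 -0.16253163 -0.14404009 -0.12422382] z [0.00662871 0.01052898 0.01337315]
slab y by x [(-0.03, np.float64(-0.1232)), (0, np.float64(-0.124)), (0.03, np.float64(-0.124)), (0.06, np.float64(-0.1246)), (0.08, np.float64(-0.1246))] xmax 0.09745247601923364 z 0.03501178272569194
```

```bash
python3 - <<'E'
from h import *
print(go(toW([.046,-.195])))
E
```

```text
[-3.3543e+01 -2.0988e+01  7.0000e-03]
```

Request:
servo_tool:
  increments:
    - {"tx":-16,"ty":-8,"tz":0,"turn":0.007,"fingers":1}
    - {"tx":-15,"ty":-8,"tz":10,"turn":0,"fingers":1}
    - {"tx":0,"ty":0,"tz":15,"turn":0,"fingers":1}
    - {"tx":0,"ty":0,"tz":10,"turn":0,"fingers":1}
    - {"tx":0,"ty":0,"tz":0,"turn":0,"fingers":1}
    - {"tx":0,"ty":0,"tz":0,"turn":0,"fingers":1}

```text
time_s: 10.78
tcp_pos: [0.5927, -0.2144, 0.0451]
eef_rot: [3.139, -0.024, 0.096]
ft_force: [0.9, 0.4, 0.3]
finger_gap: 0.0001
```

```bash
python3 - <<'E'
from h import *
s=st(); print(toS(s["tcp_pos"]),go(toW([.046,-.19])))
E
```

```text
10.78 [ 0.5927 -0.2144  0.0451] [ 3.139 -0.024  0.096] [0.91 0.44 0.29] 0.0001
[ 0.0491004  -0.19873858] [-3.093e+00 -8.741e+00  1.000e-03]
```

Request:
servo_tool:
  increments:
    - {"tx":-3,"ty":-3,"tz":12,"turn":0,"fingers":1}
    - {"tx":0,"ty":0,"tz":12,"turn":0,"fingers":1}
    - {"tx":0,"ty":0,"tz":5,"turn":0,"fingers":1}
    - {"tx":0,"ty":0,"tz":3,"turn":0,"fingers":1}
    - {"tx":0,"ty":0,"tz":0,"turn":0,"fingers":1}
    - {"tx":0,"ty":0,"tz":0,"turn":0,"fingers":1}

```text
time_s: 11.28
tcp_pos: [0.5926, -0.2127, 0.0133]
eef_rot: [3.138, -0.026, 0.097]
ft_force: [0.1, -0.5, 0.4]
finger_gap: 0.0006
```

```bash
python3 - <<'E'
from h import *
s=st(); print(toS(s["tcp_pos"]),go(toW([.046,-.19])))
E
```

```text
11.28 [ 0.5926 -0.2127  0.0133] [ 3.138 -0.026  0.097] [ 0.06 -0.52  0.44] 0.0006
[ 0.0491077  -0.19703297] [-3.101e+00 -7.036e+00  1.000e-03]
```

Request:
servo_tool:
  increments:
    - {"tx":-3,"ty":0,"tz":4,"turn":0,"fingers":1}
    - {"tx":0,"ty":-5,"tz":1,"turn":0,"fingers":1}
    - {"tx":0,"ty":-5,"tz":0,"turn":0,"fingers":1}
    - {"tx":0,"ty":-5,"tz":0,"turn":0,"fingers":1}
    - {"tx":0,"ty":-5,"tz":0,"turn":0,"fingers":1}
    - {"tx":0,"ty":-5,"tz":0,"turn":0,"fingers":1}
    - {"tx":0,"ty":-5,"tz":0,"turn":0,"fingers":1}

```text
time_s: 11.87
tcp_pos: [0.587, -0.1812, 0.0092]
eef_rot: [3.136, -0.028, 0.096]
ft_force: [-0.2, -0.4, 0.2]
finger_gap: 0.0007
```

```bash
python3 - <<'E'
from h import *
s=st(); print(toS(s["tcp_pos"]),go(toW([.046,-.1325])))
E
```

```text
11.87 [ 0.587  -0.1812  0.0092] [ 3.136 -0.028  0.096] [-0.23 -0.36  0.23] 0.0007
[ 0.04654712 -0.16515095] [ -0.536 -32.651   0.   ]
```

```bash
cat > m.py <<'E'
from h import *
import sys
s=st(); im,d=viewer.get_image("wrist"); cv2.imwrite(f"pics/{sys.argv[1]}.png",im)
for r in viewer.regions_of("wrist","shim_b_heel"):
    vs,us=np.nonzero(r["mask"]); pts=world("wrist",d,np.c_[us,vs]); S=(pts[:,:2]-C)@RS
    print(round(r["conf"],2),len(vs),"x",np.percentile(S[:,0],[2,50,98]),"y",np.percentile(S[:,1],[2,5,50,98]),"z",np.percentile(pts[:,2],[2,98]))
print(toS(s["tcp_pos"]),[(np.round(r["point"],4),toS(r["point"])) for c in("wrist","scene","side") for r in viewer.pinpoint(c,"shim_b_heel")])
E
python3 m.py w2
```

```text
11.87 [ 0.587  -0.1812  0.0092] [ 3.136 -0.028  0.096] [-0.23 -0.36  0.23] 0.0007
0.55 3203 x [0.0319317  0.04648476 0.06093354] y [-0.15466395 -0.15389093 -0.14174074 -0.12936655] z [0.00919425 0.01355809]
[ 0.04654712 -0.16515095] [(array([ 0.5882, -0.1744,  0.0038]), array([ 0.04841136, -0.15849706])), (array([ 0.5875, -0.1807,  0.0069]), array([ 0.04711298, -0.16470143]))]
```

View pics/w2.png

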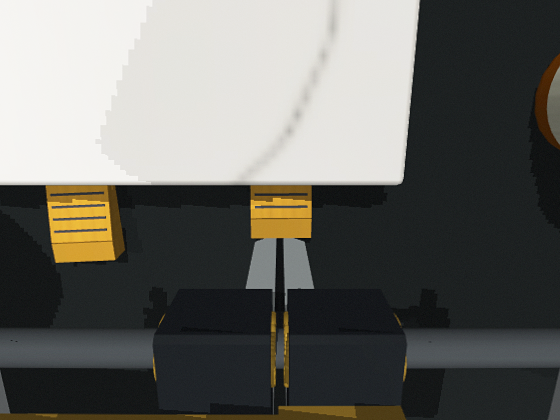

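The wrist view shows shim b at (281,212) with the fingertips against its heel at (281,238). It is straight and centred, and shim c at (85,225) is untouched. I'll go on pushing.

Request:
servo_tool:
  increments:
    - {"tx":0,"ty":-4,"tz":0,"turn":0,"fingers":1}
    - {"tx":0,"ty":-4,"tz":0,"turn":0,"fingers":1}
    - {"tx":0,"ty":-4,"tz":0,"turn":0,"fingers":1}
    - {"tx":0,"ty":-4,"tz":0,"turn":0,"fingers":1}
    - {"tx":0,"ty":-3,"tz":0,"turn":0,"fingers":1}
    - {"tx":0,"ty":0,"tz":0,"turn":0,"fingers":1}

```text
time_s: 12.62
tcp_pos: [0.5852, -0.1621, 0.0091]
eef_rot: [3.136, -0.029, 0.095]
ft_force: [0.2, -0.5, 0.8]
finger_gap: 0.0009
```

```bash
python3 m.py w3
```

```text
12.62 [ 0.5852 -0.1621  0.0091] [ 3.136 -0.029  0.095] [ 0.22 -0.48  0.8 ] 0.0009
0.83 581 x [0.03250615 0.04645443 0.06064195] y [-0.13673118 -0.13650139 -0.13398533 -0.13145719] z [0.01103306 0.01373728]
[ 0.04656431 -0.145999  ] [(array([ 0.5837, -0.1549,  0.0036]), array([ 0.04579398, -0.13865646])), (array([ 0.5875, -0.1807,  0.0069]), array([ 0.04711298, -0.16470143]))]
```

Request:
servo_tool:
  increments:
    - {"tx":0,"ty":-3,"tz":0,"turn":0,"fingers":1}
    - {"tx":0,"ty":-3,"tz":0,"turn":0,"fingers":1}
    - {"tx":0,"ty":-2,"tz":0,"turn":0,"fingers":1}
    - {"tx":0,"ty":-2,"tz":0,"turn":0,"fingers":1}

```text
time_s: 13.2
tcp_pos: [0.5843, -0.1529, 0.0091]
eef_rot: [3.135, -0.029, 0.093]
ft_force: [0.2, -1.0, 0.4]
finger_gap: 0.0005
```

Request:
servo_tool:
  increments:
    - {"tx":0,"ty":-1,"tz":0,"turn":0,"fingers":1}
    - {"tx":0,"ty":0,"tz":0,"turn":0,"fingers":1}

```text
time_s: 13.37
tcp_pos: [0.5841, -0.1513, 0.0091]
eef_rot: [3.135, -0.029, 0.094]
ft_force: [0.1, -0.3, 0.3]
finger_gap: 0.0008
```

```bash
python3 m.py w4
```

```text
13.37 [ 0.5841 -0.1513  0.0091] [ 3.135 -0.029  0.094] [ 0.06 -0.31  0.26] 0.0008
[ 0.04657813 -0.13514197] [(array([ 0.5875, -0.1807,  0.0069]), array([ 0.04711298, -0.16470143]))]
```

View pics/w4.png

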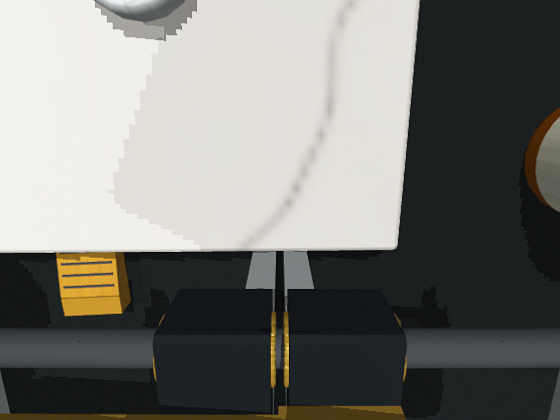

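The wrist view shows shim b now hidden under the slab edge at (281,248), with the fingertips just short of the slab side. I'll give one more small push and watch the force.

Request:
servo_tool:
  increments:
    - {"tx":0,"ty":-1,"tz":0,"turn":0,"fingers":1}
    - {"tx":0,"ty":-0.8,"tz":0,"turn":0,"fingers":1}
    - {"tx":0,"ty":0,"tz":0,"turn":0,"fingers":1}

```text
time_s: 13.87
tcp_pos: [0.584, -0.1502, 0.0091]
eef_rot: [3.135, -0.029, 0.093]
ft_force: [-0.0, -0.7, -0.6]
finger_gap: 0.0006
```

Request:
servo_tool:
  increments:
    - {"tx":0,"ty":10,"tz":0,"turn":0,"fingers":1}
    - {"tx":0,"ty":25,"tz":0,"turn":0,"fingers":1}
    - {"tx":0,"ty":30,"tz":-10,"turn":0,"fingers":1}
    - {"tx":0,"ty":30,"tz":-25,"turn":0,"fingers":1}
    - {"tx":0,"ty":0,"tz":-25,"turn":0,"fingers":1}
    - {"tx":0,"ty":0,"tz":0,"turn":0,"fingers":1}
    - {"tx":0,"ty":0,"tz":0,"turn":0,"fingers":1}

```text
time_s: 14.45
tcp_pos: [0.5902, -0.2513, 0.0706]
eef_rot: [3.137, -0.027, 0.094]
ft_force: [-0.4, -0.0, -0.7]
finger_gap: 0.0
```

```bash
cat > e.py <<'E'
from h import *
import sys
s=st(); im,d=viewer.get_image("wrist"); cv2.imwrite(f"pics/{sys.argv[1]}.png",im)
g=np.mgrid[0:420,0:560].reshape(2,-1).T[:,::-1]; g=g[d[g[:,1],g[:,0]]>0]
w=world("wrist",d,g); S=(w[:,:2]-C)@RS
for n,lo,hi in(("slab",.031,.04),("shim top",.011,.0145),("side/heel",.004,.011)):
    k=(w[:,2]>lo)&(w[:,2]<hi)&(S[:,1]>-.15)&(S[:,1]<-.1)
    print(n,[(x,round(float(S[q,1].min()),4)) for x in(-.02,.035,.046,.056,.08) for q in[k&(abs(S[:,0]-x)<.005)] if q.any()])
print(go(toW(P["b"])))
E
python3 e.py w5
```

```text
14.45 [ 0.5902 -0.2513  0.0706] [ 3.137 -0.027  0.094] [-0.42 -0.03 -0.68] 0.0
slab [(-0.02, -0.1235), (0.035, -0.1241), (0.046, -0.1242), (0.056, -0.1242), (0.08, -0.1244)]
shim top [(0.035, -0.1242), (0.046, -0.1242), (0.056, -0.1243)]
side/heel [(0.035, -0.1242), (0.046, -0.1243), (0.056, -0.1244)]
[ 3.45260e+01 -1.35038e+02 -1.00000e-03]
```

View pics/w5.png

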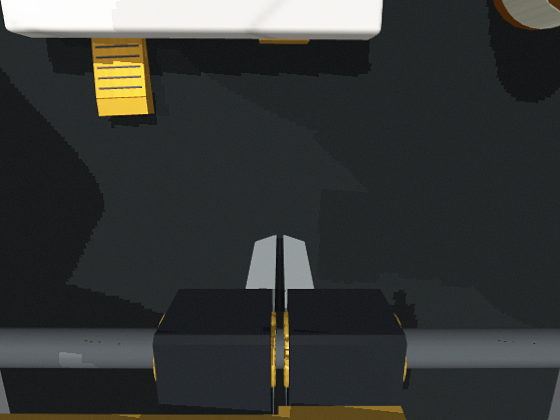

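The wrist view shows a thin brass strip at (284,41) under the slab edge. The heel (y −0.1243) is flush with the slab side (−0.1242). Now I'll press b again.

Request:
servo_tool:
  increments:
    - {"tx":11,"ty":-30,"tz":0,"turn":0,"fingers":1}
    - {"tx":11,"ty":-35,"tz":0,"turn":0,"fingers":1}
    - {"tx":10,"ty":-35,"tz":0,"turn":0,"fingers":1}
    - {"tx":0,"ty":-20,"tz":5,"turn":0,"fingers":1}
    - {"tx":0,"ty":0,"tz":8,"turn":0,"fingers":1}
    - {"tx":0,"ty":0,"tz":0,"turn":0,"fingers":1}

```text
time_s: 15.0
tcp_pos: [0.6097, -0.1225, 0.0518]
eef_rot: [3.14, -0.021, 0.095]
ft_force: [0.2, -0.4, -0.6]
finger_gap: 0.0003
```

```bash
python3 - <<'E'
from h import *
st(); print(go(toW(P["b"])))
E
```

```text
15.0 [ 0.6097 -0.1225  0.0518] [ 3.14  -0.021  0.095] [ 0.16 -0.45 -0.6 ] 0.0003
[ 3.255e+00 -8.838e+00 -1.000e-03]
```

Request:
servo_tool:
  increments:
    - {"tx":2,"ty":-9,"tz":4,"turn":0,"fingers":1}
    - {"tx":0,"ty":0,"tz":4,"turn":0,"fingers":1}
    - {"tx":0,"ty":0,"tz":2,"turn":0,"fingers":1}
    - {"tx":0,"ty":0,"tz":1,"turn":0,"fingers":1}
    - {"tx":0,"ty":0,"tz":0,"turn":0,"fingers":1}

```text
time_s: 15.42
tcp_pos: [0.6103, -0.1151, 0.0378]
eef_rot: [3.141, -0.018, 0.093]
ft_force: [-0.2, -0.2, 0.6]
finger_gap: 0.0007
```

Request:
servo_tool:
  increments:
    - {"tx":0,"ty":0,"tz":1.2,"turn":0,"fingers":1}
    - {"tx":0,"ty":0,"tz":1.2,"turn":0,"fingers":1}

```text
time_s: 15.58
tcp_pos: [0.6104, -0.1161, 0.0357]
eef_rot: [3.141, -0.019, 0.091]
ft_force: [-0.6, 1.8, 2.2]
finger_gap: 0.0007
```

Request:
servo_tool:
  increments:
    - {"tx":0,"ty":0,"tz":1,"turn":0,"fingers":1}
    - {"tx":0,"ty":0,"tz":1,"turn":0,"fingers":1}

```text
time_s: 15.75
tcp_pos: [0.6106, -0.1162, 0.0353]
eef_rot: [3.141, -0.02, 0.09]
ft_force: [-9.1, 3.7, 14.8]
finger_gap: 0.0003
```

Corner b now stands firm, with 15 N at z 35.3 mm. I'll hold for two rows, then lift clear.

Request:
servo_tool:
  increments:
    - {"tx":0,"ty":0,"tz":0.8,"turn":0,"fingers":1}
    - {"tx":0,"ty":0,"tz":0.5,"turn":0,"fingers":1}

```text
time_s: 15.92
tcp_pos: [0.6106, -0.1162, 0.0356]
eef_rot: [-3.141, -0.02, 0.09]
ft_force: [-1.7, 1.0, 2.6]
finger_gap: 0.0002
```

Request:
servo_tool:
  increments:
    - {"tx":0,"ty":0,"tz":-3,"turn":0,"fingers":1}
    - {"tx":0,"ty":0,"tz":-15,"turn":0,"fingers":1}
    - {"tx":0,"ty":0,"tz":-35,"turn":0,"fingers":1}
    - {"tx":0,"ty":35,"tz":-20,"turn":0,"fingers":1}
    - {"tx":0,"ty":35,"tz":0,"turn":0,"fingers":1}
    - {"tx":0,"ty":35,"tz":0,"turn":0,"fingers":1}
    - {"tx":0,"ty":0,"tz":0,"turn":0,"fingers":1}
    - {"tx":0,"ty":0,"tz":0,"turn":0,"fingers":1}
    - {"tx":0,"ty":0,"tz":0,"turn":0,"fingers":1}

```text
time_s: 16.67
tcp_pos: [0.6188, -0.2263, 0.1142]
eef_rot: [3.139, -0.022, 0.091]
ft_force: [0.6, -0.4, -0.1]
finger_gap: 0.0004
```

```bash
python3 e.py w6; python3 - <<'E'
from h import *
a,_=viewer.get_image("scene"); b,_=viewer.get_image("side"); cv2.imwrite("pics/f.png",cv2.resize(np.hstack([a,b]),(800,300)))
for c in("scene","side"):
  for n in("slab","level","weight","jug","jar","shim_a_heel","shim_c_heel","shim_d_heel"): print(c,n,[np.round(r["point"],3).tolist() for r in viewer.pinpoint(c,n)][:3])
E
```

```text
16.67 [ 0.6188 -0.2263  0.1142] [ 3.139 -0.022  0.091] [ 0.61 -0.43 -0.13] 0.0004
slab [(-0.02, -0.1231), (0.035, -0.1233), (0.046, -0.1234), (0.056, -0.1235), (0.08, -0.1236)]
shim top [(0.035, -0.1236), (0.046, -0.1236), (0.056, -0.1237)]
side/heel [(0.046, -0.1235)]
[ 3.54900e+00 -1.12561e+02 -4.00000e-03]
scene slab [[0.523, -0.023, 0.013]]
scene level [[0.522, -0.033, 0.037], [0.714, 0.088, -0.002]]
scene weight [[0.372, -0.051, 0.001]]
scene jug [[0.711, 0.087, -0.001], [0.492, -0.189, 0.006]]
scene jar [[0.732, -0.087, -0.001]]
scene shim_a_heel [[0.646, 0.171, 0.005], [0.561, 0.152, 0.007]]
scene shim_c_heel [[0.493, -0.192, 0.006]]
scene shim_d_heel [[0.438, 0.225, 0.006], [0.455, 0.14, 0.006]]
side slab [[0.524, -0.021, 0.013]]
side level [[0.523, -0.026, 0.036]]
side weight [[0.368, -0.05, -0.002], [0.438, 0.07, 0.036]]
side jug [[0.733, -0.089, 0.002]]
side jar [[0.732, -0.084, -0.001]]
side shim_a_heel []
side shim_c_heel [[0.491, -0.194, 0.007]]
side shim_d_heel [[0.46, 0.139, 0.004], [0.438, 0.224, 0.005], [0.736, -0.088, 0.001]]
```

View pics/f.png

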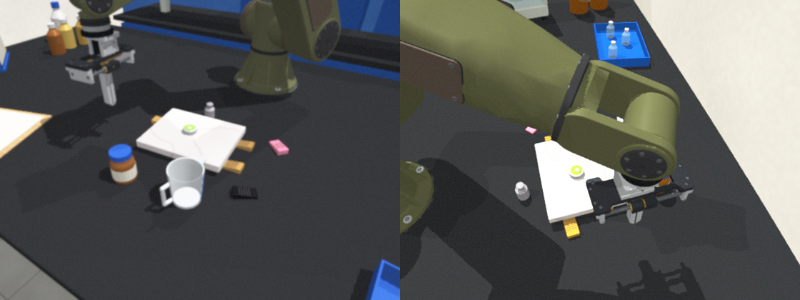

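The final picture shows everything in place: slab and level at (190,130), weight, jug, jar, both look-alikes and the other three shims. The arm is clear of them all.

```bash
python3 -c "
from h import *
ctrl.job_done()"
```

```text
the job is handed in; nothing more can be done
```

The rocking corner was b (far right). I pushed its brass shim in flush, the corner then stood firm when pressed, and I handed the job in at about 17 s with the arm clear.

- **Finding it:** I pressed d, a and b. Corners d and a were firm. Corner b sank to about 32.5 mm under roughly 5 N, so I did not need to press c.
- **Shim:** The last wrist measurement put the heel within about 0.3 mm of the slab's side face.
- **Second press:** Corner b held at 35.3 mm or higher under up to about 15 N.
- **Other things:** The final camera checks found the slab, the level, the weight, the jar and the other three shims within measuring error of where they started. The jug checked out in the scene view only, because the side view mistook the jar for it.
- **Rough press:** The first press, on d, was harder than I meant, at about 60 N on the wrist with 26 N of that sideways. I saw no shift of the slab afterwards.

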